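# Sticker a second layer of cutting-board strips

### The job

Build the second layer of the drying stack without shifting the two strips already lying on the bearers: first lay the two stickers flat across both lower strips, one squarely above each bearer. Then set the loose walnut strip on the stickers right above the lower walnut strip and the loose maple strip right above the lower maple strip, ends in line. Last, lay the steel bar flat across both upper strips as a weight, centred over the stack and parallel to the stickers.

Things in the scene. Friction and masses are not known exactly. Their poses are not given: they have to be found in the camera images.
- bearer_near: bearer fixed to the bench, plain brown batten, 30 x 200 x 20 mm high (long axis = own y), that carries the lower strips; the one nearer the robot. Its ends stick out about 30 mm on either side of the strips. Origin: centre of its underside, on the bench top. Own x points along the lower strips towards the other bearer
- bearer_far: the other bearer, same batten, parallel, 150 mm further from the robot (from bearer_near along its own +x). Origin: centre of its underside
- lower_walnut_center (a point): strip of dark brown walnut, not fixed, 220 x 45 x 25 mm (long axis = own x, width = own y, height = own z), already lying across both bearers (underside 20 mm, top 45 mm above the bench), 160 g. The point is its centre. The lower strips are parallel, 95 mm apart centre to centre (50 mm gap); which side the walnut lies on changes
- lower_maple_center (a point): strip of cream-white maple, not fixed, 220 x 45 x 25 mm (long axis = own x, width = own y, height = own z), already lying across both bearers beside the lower walnut, 180 g. The point is its centre
- walnut_center (a point): loose strip of dark brown walnut, 220 x 45 x 25 mm (long axis = own x, width = own y, height = own z), lying flat on the bench, about 160 g. The point is its centre
- maple_center (a point): loose strip of cream-white maple, 220 x 45 x 25 mm (long axis = own x, width = own y, height = own z), lying flat on the bench, about 180 g. The point is its centre
- sticker_green_center (a point): sticker (spacer stick) of green-painted wood, 160 x 20 x 20 mm (long axis = own x), lying on the bench, about 40 g. The point is its centre. Either sticker may go over either bearer
- sticker_red_center (a point): sticker (spacer stick) of red-painted wood, 160 x 20 x 20 mm (long axis = own x), lying on the bench, about 40 g. The point is its centre
- bar_center (a point): weight: bare steel flat bar, 150 x 40 x 16 mm high (long axis = own x), lying flat on the bench, about 750 g. The point is its centre
Not all that is in view belongs to the job. What is shaped like the part that bears walnut_center but turquoise is not meant. Of the things that look like the part that bears sticker_red_center, take the one that is farthest from the robot's base at the start.

How it is judged:
By the outcome, as a careful person would: the job done as asked, in the order asked, and still so for the second after the job is handed in, with the robot touching nothing.
It also fails if it takes over 141 s, if anything falls off the work surface, if the arm or the gripper's body presses on something with over 40 N, if the wrist force passes 120 N, or if a joint passes its speed limit or range.

### The arm

A 7-joint arm with a two-finger parallel gripper is mounted at the origin on the work surface. World frame = base frame: x ahead of the robot, y to its left, z up, the work surface at z = 0. Lengths are in m, angles in rad, forces in N, time in s.
With the tool pointing down it reaches from about 0.425 to 0.875 m from the base axis. Payload 4.7 kg.
Tool frame: the origin (TCP) lies at the very end of the fingers, on their centre line; the grasp point (between the pads) lies r.hold_point_z behind it (r.hold_point_z is the distance from the TCP to the grasp point, in m); z points along the fingers, y is the line along which they close (so a half turn about z gives the same grasp; the last joint's range is limited). The gripper opens to 85 mm and grips with 20 to 120 N. Pads are 22 mm wide; open, the fingers measure 114 mm over their backs; the gripper's body (76 mm by 85 mm) begins 54 mm behind the grasp point. The pads swing forward as they close: fully open they stand 13 mm farther back than shut.
Start: joints at [1.352, 0.321, -0.07, 1.45, 0.023, 1.371, -0.057], TCP at [0.15, -0.632, 0.231] pointing down, gripper open.
Joint ranges: [-2.86, 2.86], [-0.3, 2.09], [-1.38, 1.24], [0.06, 2.45], [-1.56, 4.7], [0.09, 2.05], [-2.69, 2.69]. Speed limits (rad/s): [2.57, 2.57, 3.14, 3.14, 3.14, 3.14, 3.14].

### API

Orientations are given as [roll, pitch, yaw] about the fixed x, y, z axes, in that order (R = Rz(yaw) Ry(pitch) Rx(roll)).
In Python, from plant import telemetry, optics, r gives the robot as it stands.
- The arm moves only by the shell command python3 -m crank 'ROWS' [FORCE]. ROWS is JSON, a list of rows, each a list of 5 numbers: the shift along the tool's x, y, z in units of 0.04 m (1.0 is 0.04 m), then the turn about the tool's z in units of 0.1 rad (1.0 is 0.1 rad), then the opening, from -1 (shut) to 1 (fully open). In form: [[tx, ty, tz, spin, grip], ...]. A call has 1 to 5 rows; each row shifts and turns the commanded pose from where the row before left it, along the tool's axes as they then stand; what a row does not reach is not made up. A row lasts 1/8 s, in which the tool goes at most 62.5 mm and 10.7 degrees, less where a joint would pass 70% of its speed; a pose out of reach is approached as far as the arm can. A call with a number of a shift or a turn outside -1 to 1 is refused whole. A call with a gripper value outside its range is refused whole. The fingers move at their own pace and stop on an object; FORCE is the grip in N (left out, the last holds). Time passes only in rows, so rows that do not move let the fingers close. It gives the time, the measured TCP pose, the force, the opening and the grip force at its end, in the units of the state.
- telemetry.observe(): the state, without advancing time (a new reading comes with each control period).
- optics.grab_frame(name): name is "scene" or "top"; returns (picture, depth): 420x560x3 uint8, red, green, blue; 420x560 float32, m along the optical axis (not along the pixel's ray), 0 where there is no reading.
- optics.camera_info(name): a dict with "fx", "fy", "cx", "cy" (pixels), "position" and "rotation" of the camera in the world. Camera axes: x right, y up, looking along -z (the intrinsics and any distortion apply to the point x, -y, -z); pixel columns grow to the right and rows downward; lengths in m; the calibration is good to about 2 mm. A picture is of the moment at which its call begins. camera_info takes no time and is no camera call.
- r.sign_off(): hands the job in; it is judged then, once.
The state is a dict: "time_s": time; "joint_positions": joint angles; "dq": joint speeds; "joint_torque": joint torques, N m; "tool_pos": TCP position; "orientation": TCP orientation; "wrist_force": force on the tool from outside, world axes, zero at the start; "wrist_torque": the same for the moment, N m; "width": finger opening in m; "grasp_force": force on a finger pad.
Only numpy, scipy, OpenCV 4.12 (cv2) and the standard library are available. Lean on these libraries where they do the work, as an engineer would, in place of code of your own. Each camera call takes 0.05 s, during which the arm holds its last target. There are 200 camera calls.

## Working session

There is one attempt and no reset: what is moved stays moved. The work goes in short steps, Python scripts to look and compute and a shell command to move; the robot and the scene stay as the last step left them, time stands still between calls to the robot, and variables do not carry over. Pictures are saved under pics/ and viewed, at most 14 in all, crops included, and the job is handed in when it is done.

```bash
mkdir -p pics
python3 - <<'E'
from plant import telemetry, optics, r
import cv2
s=telemetry.observe(); print(s); print(r.hold_point_z)
for n in("top","scene"):
    p,d=optics.grab_frame(n); cv2.imwrite(f"pics/{n}0.png",p[:,:,::-1]); print(optics.camera_info(n))
E
```

```text
{'time_s': 0.0, 'joint_positions': array([ 1.35210169,  0.3218135 , -0.07010588,  1.45170159,  0.0225837 ,
        1.37080639, -0.05690438]), 'dq': array([-0.00039893,  0.00080514, -0.0010222 ,  0.00231076,  0.00026067,
       -0.00085791,  0.0006012 ]), 'joint_torque': array([ 6.69829205e-05, -4.93580604e+01, -3.82330483e-01, -3.14337158e+01,
        1.27852862e-02,  1.13286974e-02,  2.68315597e-05]), 'tool_pos': array([ 0.14979554, -0.63193442,  0.23021649]), 'orientation': array([-3.13965262e+00,  7.79463477e-05,  2.32838312e-01]), 'wrist_force': array([-0.35980725,  0.73803809,  0.31116898]), 'wrist_torque': array([-0.01959987,  0.00994834,  0.02061873]), 'grasp_force': 0.0, 'width': 0.08536648335954587}
0.0187
{'fx': 382.439389989367, 'fy': 382.439389989367, 'cx': 278.1979625099873, 'cy': 208.75158801880312, 'position': array([0.33731736, 0.03876494, 1.13113339]), 'rotation': array([ 0.1092714 , -0.02533936, -1.59698304])}
{'fx': 456.7779906042592, 'fy': 456.7779906042592, 'cx': 281.88459946023517, 'cy': 208.16186094146246, 'position': array([0.89003393, 0.81437039, 1.22557674]), 'rotation': array([0.64619605, 0.01741291, 2.61417783])}
```

View pics/top0.png

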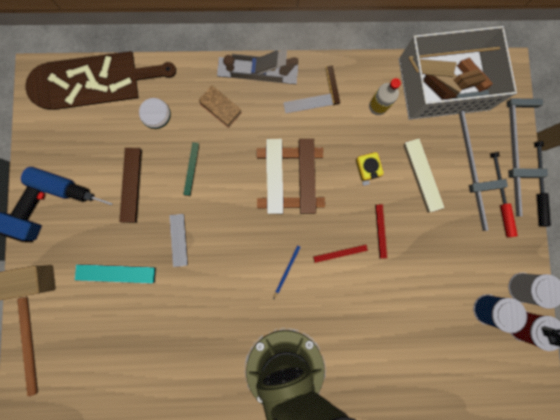

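View pics/scene0.png

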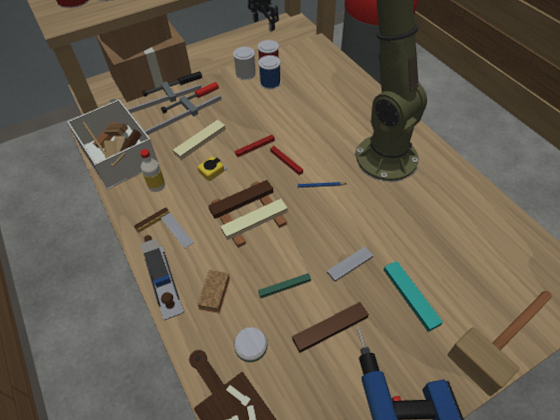

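```bash
cat > v.py <<'E'
from plant import telemetry, optics, r
import numpy as np, cv2
from scipy.spatial.transform import Rotation as R
# name: (top-camera seed px, top z, L, W)
OBJ={'lw':((307,175),.045,.22,.045),'lm':((275,175),.045,.22,.045),'w':((131,185),.025,.22,.045),'m':((424,175),.025,.22,.045),
'g':((191,169),.02,.16,.02),'r1':((340,254),.02,.16,.02),'r2':((381,231),.02,.16,.02),'bar':((178,240),.016,.15,.04)}
def cam(n):
    c=optics.camera_info(n); return c,R.from_euler('xyz',c['rotation']).as_matrix()
def rays(n,u,v):
    c,M=cam(n); d=np.stack([(u-c['cx'])/c['fx'],-(v-c['cy'])/c['fy'],-np.ones_like(u,float)],-1)
    return c['position'],d@M.T
def plane(n,u,v,z):
    p,d=rays(n,np.asarray(u,float),np.asarray(v,float)); return p+d*((z-p[2])/d[...,2])[...,None]
def proj(n,P):
    c,M=cam(n); q=(np.asarray(P)-c['position'])@M; return c['cx']+c['fx']*q[...,0]/-q[...,2], c['cy']-c['fy']*q[...,1]/-q[...,2]
def grab(n):
    p,d=optics.grab_frame(n); v,u=np.mgrid[:420,:560].astype(float); o,ra=rays(n,u,v)
    return p,o+ra*d[...,None]
def seg(n,p,W,seed,z,L,thr=28,ztol=.007):
    lab=cv2.cvtColor(p,cv2.COLOR_RGB2LAB).astype(float); u0,v0=map(int,np.round(seed))
    ref=np.median(lab[v0-1:v0+2,u0-1:u0+2].reshape(-1,3),0)
    P0=plane(n,u0,v0,z)
    m=(np.linalg.norm(lab-ref,axis=2)<thr)&(abs(W[...,2]-z)<ztol)&(np.hypot(W[...,0]-P0[0],W[...,1]-P0[1])<L*.7)
    _,cc=cv2.connectedComponents(m.astype(np.uint8)); 
    if cc[v0,u0]==0: return None
    v,u=np.nonzero(cc==cc[v0,u0]); Q=plane(n,u,v,z)[:,:2].astype(np.float32)
    c=Q.mean(0); e,V=np.linalg.eigh(np.cov((Q-c).T)); a=np.arctan2(V[1,1],V[0,1])
    if a<-np.pi/4-.8:a+=np.pi
    if a>np.pi/2+.02:a-=np.pi
    rect=cv2.minAreaRect(Q)
    zz=np.median(W[v,u,2])
    return np.r_[c,a],np.sqrt(12*e[::-1]),rect[0],zz
E
python3 - <<'E'
from v import *
np.set_printoptions(precision=4,suppress=True)
T,WT=grab('top');S,WS=grab('scene')
for k,(s,z,L,W) in OBJ.items():
    a=seg('top',T,WT,s,z,L); print(k,'T',a[0],a[1],np.array(a[2]),round(float(a[3]),4))
    b=seg('scene',S,WS,proj('scene',np.r_[a[0][:2],z]),z,L)
    if b: print('   S',b[0],b[1],np.array(b[2]),round(float(b[3]),4))
for n,W in(('T',WT),('S',WS)):
  pass
for nm,px in(('near',(262,203)),('near',(320,203)),('far',(262,153)),('far',(318,153))):print(nm,plane('top',*px,.02))
E
```

```text
lw T [ 0.5518 -0.0777 -0.011 ] [0.2188 0.0445] [ 0.5531 -0.0774] 0.0452
   S [ 0.556  -0.0765 -0.0079] [0.2204 0.0451] [ 0.554  -0.0767] 0.0442
lm T [ 0.5521  0.0173 -0.0062] [0.2139 0.0423] [0.5536 0.0163] 0.0454
   S [ 0.5559  0.0174 -0.0117] [0.2166 0.0434] [0.5533 0.017 ] 0.0443
w T [ 0.5392  0.4365 -0.0579] [0.2161 0.045 ] [0.5399 0.4356] 0.0253
   S [ 0.5434  0.4385 -0.0532] [0.22   0.0438] [0.5421 0.4385] 0.0247
m T [ 0.5495 -0.4296  0.2833] [0.2168 0.0425] [ 0.5506 -0.4296] 0.0253
   S [ 0.5524 -0.4283  0.289 ] [0.2162 0.0441] [ 0.5505 -0.4289] 0.0244
g T [ 0.5838  0.261  -0.1683] [0.1604 0.0215] [0.5846 0.2605] 0.0203
   S [ 0.5872  0.2624 -0.1744] [0.1598 0.02  ] [0.5858 0.2626] 0.0198
r1 T [ 0.3252 -0.169  -1.3736] [0.1584 0.0172] [ 0.325  -0.1687] 0.0205
   S [ 0.3255 -0.1669 -1.3745] [0.1598 0.0193] [ 0.3258 -0.1677] 0.0193
r2 T [ 0.386  -0.2919  0.0278] [0.1552 0.0191] [ 0.3865 -0.2916] 0.0203
   S [ 0.391  -0.2919  0.0265] [0.159  0.0203] [ 0.3895 -0.2919] 0.0194
bar T [0.3759 0.2991 0.073 ] [0.1504 0.0394] [0.3763 0.2992] 0.0163
   S [0.3784 0.3    0.0745] [0.1478 0.0392] [0.3766 0.2998] 0.0157
near [0.4765 0.0544 0.02  ]
near [ 0.4726 -0.1158  0.02  ]
far [0.626  0.0511 0.02  ]
far [ 0.6227 -0.1155  0.02  ]
```

```bash
cat > go.py <<'E'
import sys
from v import *
x,y,z,yaw=map(float,sys.argv[1:5]); s=telemetry.observe(); p=s['tool_pos']
M=R.from_euler('xyz',s['orientation']).as_matrix(); d=(M.T@(np.array([x,y,z])-p))/.04
w=s['orientation'][2]; e=(yaw-w+np.pi)%(2*np.pi)-np.pi
M2=R.from_euler('xyz',[np.pi,0,yaw]).as_matrix(); d2=(M2.T@(np.array([x,y,z])-p))/.04
f=lambda q:np.round(q,2)
print('t',round(s['time_s'],2),'pos',np.round(p,4),'yaw',round(w,3),'w',round(s['width'],4),'F',f(s['wrist_force']),'g',f(s['grasp_force']),'j7',f(s['joint_positions'][6]))
print('shift now-axes',f(d),' after-turn axes',f(d2),' spin',f(-e/.1))
E
python3 - <<'E'
from v import *
np.set_printoptions(precision=4,suppress=True)
T,WT=grab('top');S,WS=grab('scene')
for n,I,W in(('top',T,WT),('scene',S,WS)):
  for nm,x in(('near',.474),('far',.624)):
    for y in(.053,-.115):
      u,v=proj(n,[x,y,.02]); b=seg(n,I,W,(u,v),.02,.03,thr=25)
      print(n,nm,None if b is None else (b[0],b[1],np.array(b[2])))
E
python3 go.py .388 -.292 .2 .027
python3 -c "
import cv2;i=cv2.imread('pics/top0.png');cv2.imwrite('pics/c.png',cv2.resize(i[130:230,230:350],None,fx=6,fy=6,interpolation=cv2.INTER_CUBIC))"
```

```text
top near None
top near (array([ 0.4767, -0.116 , -0.0993]), array([0.0291, 0.0261]), array([ 0.477, -0.116]))
top far (array([ 0.6284,  0.0541, -0.0439]), array([0.0277, 0.0267]), array([0.6276, 0.0541]))
top far (array([ 0.6264, -0.118 , -0.0836]), array([0.0314, 0.0254]), array([ 0.6258, -0.1187]))
scene near (array([ 0.4782,  0.0534, -1.4569]), array([0.034 , 0.0279]), array([0.4783, 0.0535]))
scene near None
scene far (array([0.6276, 0.0511, 1.2381]), array([0.0344, 0.0274]), array([0.6278, 0.0506]))
scene far None
t 0.3 pos [ 0.1499 -0.6323  0.231 ] yaw 0.233 w 0.0853 F [ 0.4   0.42 -0.49] g 0.0 j7 -0.06
shift now-axes [ 7.76 -6.9   0.78]  after-turn axes [ 6.18 -8.34  0.77]  spin 2.06
```

View pics/c.png

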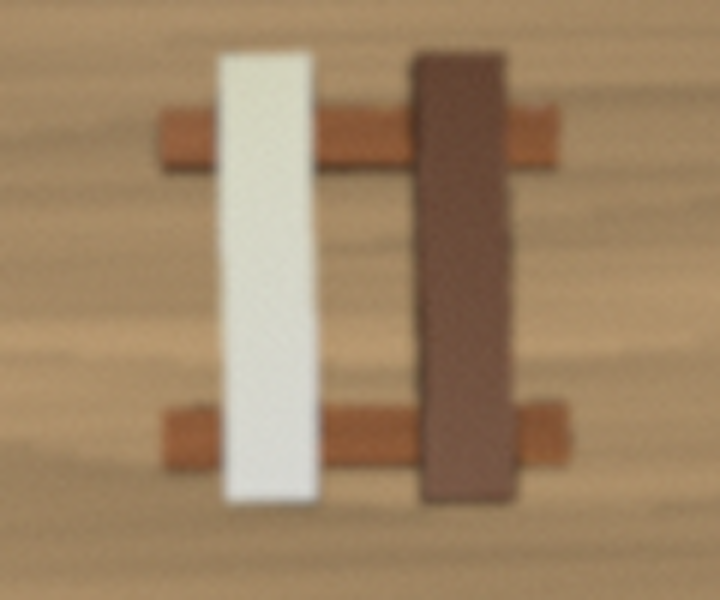

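```bash
python3 -m crank '[[0.97,-0.86,0.1,0,0.2],[0.97,-0.86,0.1,0,0.2],[0.97,-0.86,0.1,0,0.2],[0.97,-0.86,0.1,0,0.2],[0.97,-0.86,0.1,0,0.2]]' 60; python3 -m crank '[[0.97,-0.86,0.1,0,0.2],[0.97,-0.86,0.1,0,0.2],[0.97,-0.87,0.1,0,0.2],[0,0,0.5,1,0.2],[0,0,0.5,1,0.2]]'; python3 go.py .388 -.292 .06 .027
```

```text
time_s: 0.92
tool_pos: [0.2999, -0.4189, 0.2114]
orientation: [3.141, -0.0, 0.233]
wrist_force: [0.8, -0.6, -0.4]
width: 0.0511
grasp_force: 0.0
time_s: 1.55
tool_pos: [0.389, -0.2921, 0.1592]
orientation: [3.14, -0.001, 0.032]
wrist_force: [-0.1, -0.3, -0.3]
width: 0.0513
grasp_force: 0.0
t 1.55 pos [ 0.389  -0.2921  0.1592] yaw 0.032 w 0.0513 F [-0.09 -0.31 -0.27] g 0.0 j7 -0.96
shift now-axes [-0.03 -0.01  2.48]  after-turn axes [-0.02 -0.    2.48]  spin 0.05
```

```bash
python3 -m crank '[[0,0,1,0,0.2],[0,0,1,0,0.2],[0,0,1,0,0.2],[0,0,0.6,0,0.2],[0,0,0.25,0,0.2]]'; python3 -m crank '[[0,0,0,0,-1],[0,0,0,0,-1],[0,0,0,0,-1],[0,0,0,0,-1],[0,0,0,0,-1]]'; python3 go.py .388 -.292 .06 .027
```

```text
time_s: 2.17
tool_pos: [0.3875, -0.2921, 0.004]
orientation: [-3.14, 0.002, 0.033]
wrist_force: [0.4, 0.9, 0.4]
width: 0.0512
grasp_force: 0.0
time_s: 2.8
tool_pos: [0.3893, -0.2934, 0.0066]
orientation: [3.14, -0.002, 0.033]
wrist_force: [-0.6, 0.8, 6.4]
width: 0.0183
grasp_force: 61.3
t 2.8 pos [ 0.3893 -0.2934  0.0066] yaw 0.033 w 0.0183 F [-0.63  0.8   6.39] g 61.28 j7 -1.04
shift now-axes [-0.03 -0.03 -1.34]  after-turn axes [-0.03 -0.04 -1.34]  spin 0.06
```

```bash
python3 -m crank '[[0,0,-0.5,0,-1],[0,0,-1,0,-1],[0,0,-1,-1,-1],[0,0,-1,-1,-1],[0,0,-0.5,-1,-1]]';python3 -m crank '[[0,0,0,-1,-1],[0,0,0,-1,-1],[0,0,0,-1,-1],[0,0,0,-1,-1],[0,0,0,-1,-1]]';python3 -m crank '[[0,0,0,-1,-1],[0,0,0,-1,-1],[0,0,0,-1,-1],[0,0,0,-1,-1],[0,0,0,-1,-1]]'; python3 -m crank '[[0,0,0,-1,-1],[0,0,0,-1,-1],[0,0,0,-0.3,-1]]'; python3 go.py .478 -.029 .1 1.562
```

```text
time_s: 3.42
tool_pos: [0.3891, -0.2933, 0.1679]
orientation: [3.138, -0.001, 0.336]
wrist_force: [0.9, -0.4, -1.1]
width: 0.0182
grasp_force: 60.4
time_s: 4.05
tool_pos: [0.3882, -0.2926, 0.1653]
orientation: [-3.141, 0.0, 0.836]
wrist_force: [-0.4, 1.0, 0.3]
width: 0.0183
grasp_force: 60.4
time_s: 4.68
tool_pos: [0.3881, -0.2926, 0.1652]
orientation: [-3.141, 0.0, 1.336]
wrist_force: [1.1, 0.3, -1.2]
width: 0.0184
grasp_force: 60.4
time_s: 5.05
tool_pos: [0.3882, -0.2926, 0.1653]
orientation: [-3.141, 0.0, 1.563]
wrist_force: [-0.1, -0.3, -1.0]
width: 0.0186
grasp_force: 60.4
t 5.05 pos [ 0.3882 -0.2926  0.1653] yaw 1.563 w 0.0186 F [-0.09 -0.26 -1.  ] g 60.44 j7 0.57
shift now-axes [6.61 2.2  1.63]  after-turn axes [6.61 2.19 1.63]  spin 0.01
```

```bash
python3 -m crank '[[0.94,0.31,0,0,-1],[0.94,0.31,0,0,-1],[0.94,0.31,0,0,-1],[0.95,0.32,0,0,-1],[0.95,0.32,0,0,-1]]';python3 -m crank '[[0.95,0.32,0.5,0,-1],[0.94,0.31,0.5,0,-1],[0,0,0.5,0,-1],[0,0,0,0,-1]]'; python3 go.py .478 -.029 .0515 1.562
cat > show.py <<'E'
import sys
from v import *
a=[]
for n in('top','scene'):
    p,_=optics.grab_frame(n); u,v=map(int,proj(n,[.554,-.03,.05])); a.append(cv2.resize(p[v-75:v+75,u-80:u+80,::-1],(400,375),interpolation=cv2.INTER_CUBIC))
cv2.imwrite(f'pics/{sys.argv[1]}.png',np.hstack(a))
E
python3 show.py s1
```

```text
time_s: 5.68
tool_pos: [0.4529, -0.1033, 0.1654]
orientation: [3.141, 0.001, 1.561]
wrist_force: [0.8, -0.8, -0.1]
width: 0.0185
grasp_force: 60.4
time_s: 6.18
tool_pos: [0.4771, -0.0286, 0.104]
orientation: [-3.138, -0.001, 1.563]
wrist_force: [-0.2, -0.4, 0.2]
width: 0.0182
grasp_force: 60.4
t 6.17 pos [ 0.4771 -0.0286  0.104 ] yaw 1.563 w 0.0182 F [-0.19 -0.36  0.21] g 60.44 j7 -0.07
shift now-axes [-0.01  0.03  1.31]  after-turn axes [-0.01  0.02  1.31]  spin 0.01
```

View pics/s1.png

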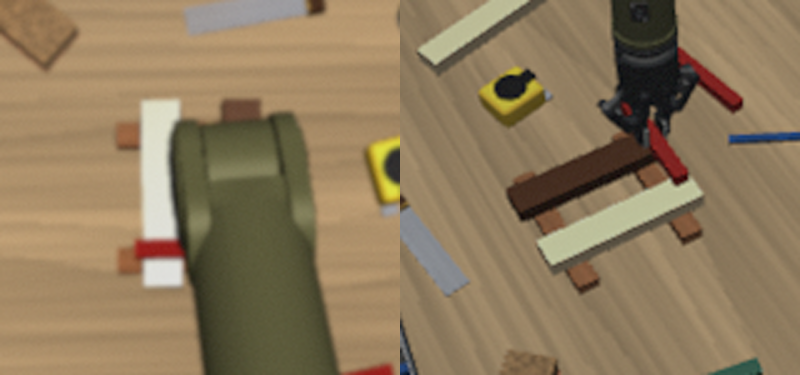

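```bash
python3 -m crank '[[0,0.02,0.7,0,-1],[0,0,0.4,0,-1],[0,0,0.1,0,-1],[0,0,0,0,-1]]';python3 -m crank '[[0,0,0.05,0,-1],[0,0,0.04,0,-1],[0,0,0,0,-1]]'; python3 go.py .478 -.029 .0515 1.562
```

```text
time_s: 6.78
tool_pos: [0.4796, -0.0292, 0.0577]
orientation: [3.141, 0.0, 1.562]
wrist_force: [-0.0, -0.7, -0.4]
width: 0.0187
grasp_force: 60.4
time_s: 7.15
tool_pos: [0.4793, -0.0291, 0.0538]
orientation: [3.141, 0.0, 1.563]
wrist_force: [0.2, 0.3, -0.7]
width: 0.0181
grasp_force: 60.4
t 7.15 pos [ 0.4793 -0.0291  0.0538] yaw 1.563 w 0.0181 F [ 0.24  0.3  -0.71] g 60.44 j7 -0.13
shift now-axes [ 0.   -0.03  0.06]  after-turn axes [ 0.   -0.03  0.06]  spin 0.01
```

```bash
python3 -m crank '[[0,-0.02,0.04,0,-1],[0,0,0.03,0,-1],[0,0,0,0,-1]]';python3 -m crank '[[0,0,0,0,-0.3],[0,0,0,0,-0.1],[0,0,0,0,0],[0,0,-1,0,0],[0,0,-1,0,0.2]]'; python3 go.py .5855 .262 .13 2.97
```

```text
time_s: 7.52
tool_pos: [0.4784, -0.0291, 0.0516]
orientation: [-3.141, 0.001, 1.563]
wrist_force: [-3.9, -0.5, 6.8]
width: 0.0184
grasp_force: 61.4
time_s: 8.15
tool_pos: [0.478, -0.0289, 0.1314]
orientation: [-3.14, -0.001, 1.563]
wrist_force: [0.4, -0.6, 0.5]
width: 0.0515
grasp_force: 0.0
t 8.15 pos [ 0.478  -0.0289  0.1314] yaw 1.563 w 0.0515 F [ 0.35 -0.56  0.49] g 0.0 j7 -0.05
shift now-axes [7.29 2.63 0.04]  after-turn axes [-1.41  7.62  0.03]  spin -14.07
```

```bash
python3 -m crank '[[0.91,0.33,0,0,0.2],[0.91,0.33,0,0,0.2],[0.91,0.33,0,0,0.2],[0.91,0.33,0,0,0.2],[0.91,0.33,0,0,0.2]]';python3 -m crank '[[0.91,0.33,0,0,0.2],[0.91,0.33,0,0,0.2],[0.92,0.32,0,0,0.2],[0,0,0,-1,0.2],[0,0,0,-1,0.2]]';python3 -m crank '[[0,0,0,-1,0.2],[0,0,0,-1,0.2],[0,0,0,-1,0.2],[0,0,0,-1,0.2],[0,0,0,-1,0.2]]';python3 -m crank '[[0,0,0,-1,0.2],[0,0,0,-1,0.2],[0,0,0,-1,0.2],[0,0,0,-1,0.2],[0,0,0,-1,0.2]]';python3 -m crank '[[0,0,0.7,-1,0.2],[0,0,0.7,-1,0.2]]'
python3 - <<'E'
from v import *
np.set_printoptions(precision=4,suppress=True)
S,WS=grab('scene')
for k,P in(('red',[.478,.017,.065]),('lm',[.57,.0173,.045]),('lw',[.57,-.077,.045])):
  b=seg('scene',S,WS,proj('scene',P),P[2],.22); print(k,b)
E
python3 go.py .5855 .262 .006 2.97;python3 show.py s2
```

```text
time_s: 8.78
tool_pos: [0.5464, 0.1534, 0.1307]
orientation: [-3.142, 0.0, 1.562]
wrist_force: [0.2, 0.1, 0.3]
width: 0.0512
grasp_force: 0.0
time_s: 9.4
tool_pos: [0.5857, 0.2626, 0.1303]
orientation: [-3.141, -0.0, 1.767]
wrist_force: [0.4, -0.5, -0.2]
width: 0.0512
grasp_force: 0.0
time_s: 10.02
tool_pos: [0.586, 0.2615, 0.1305]
orientation: [-3.141, -0.0, 2.266]
wrist_force: [-0.8, -0.3, -0.2]
width: 0.0512
grasp_force: 0.0
time_s: 10.65
tool_pos: [0.586, 0.2615, 0.1305]
orientation: [-3.141, -0.0, 2.766]
wrist_force: [0.4, 0.3, 0.2]
width: 0.0513
grasp_force: 0.0
time_s: 10.9
tool_pos: [0.5864, 0.2615, 0.0742]
orientation: [3.142, 0.001, 2.966]
wrist_force: [0.8, -0.4, -0.6]
width: 0.0512
grasp_force: 0.0
red None
lm (array([ 0.5947,  0.0172, -0.0239]), array([0.1363, 0.0438]), (0.5906169414520264, 0.016668489202857018), np.float64(0.04451816462127356))
lw (array([ 0.5787, -0.077 ,  0.0048]), array([0.1748, 0.045 ]), (0.5749632716178894, -0.0775076150894165), np.float64(0.04431356015701793))
t 10.95 pos [0.5841 0.2599 0.0698] yaw 2.968 w 0.0511 F [-0.48 -1.74 -2.11] g 0.0 j7 0.53
shift now-axes [-0.03  0.06  1.59]  after-turn axes [-0.02  0.06  1.59]  spin -0.02
```

View pics/s2.png

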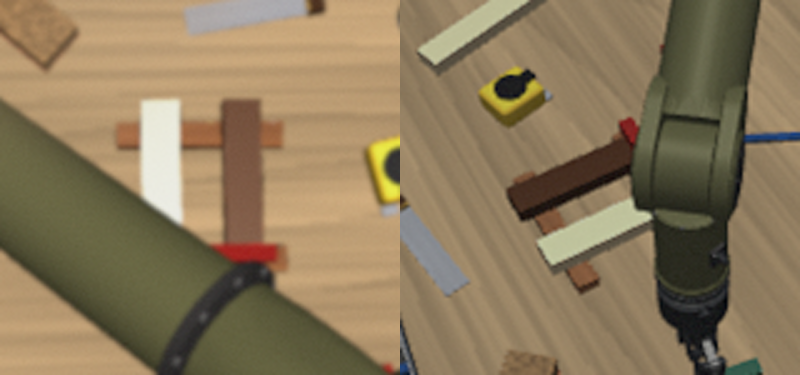

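```bash
python3 -m crank '[[0,0,0.9,0,0.2],[0,0,0.55,0,0.2],[0,0,0.25,0,0.2],[0,0,0,0,0.2]]';python3 -m crank '[[0,0,0,0,-1],[0,0,0,0,-1],[0,0,0,0,-1],[0,0,0,0,-1],[0,0,0,0,-1]]'; python3 go.py .628 -.031 .1 1.562
```

```text
time_s: 11.55
tool_pos: [0.5859, 0.2618, 0.0068]
orientation: [-3.141, -0.0, 2.963]
wrist_force: [-0.3, -0.5, -0.2]
width: 0.0515
grasp_force: 0.0
time_s: 12.18
tool_pos: [0.5868, 0.2623, 0.0082]
orientation: [3.14, 0.002, 2.963]
wrist_force: [-0.1, -1.5, 5.8]
width: 0.0183
grasp_force: 61.7
t 12.18 pos [0.5868 0.2623 0.0082] yaw 2.963 w 0.0183 F [-0.09 -1.53  5.76] g 61.72 j7 0.48
shift now-axes [-2.32 -7.03 -2.3 ]  after-turn axes [-7.32  1.09 -2.29]  spin 14.01
```

Lift and turn, then translate.

```bash
python3 -m crank '[[0,0,-0.5,0,-1],[0,0,-1,0,-1],[0,0,-1,1,-1],[0,0,-0.8,1,-1],[0,0,0,1,-1]]';python3 -m crank '[[0,0,0,1,-1],[0,0,0,1,-1],[0,0,0,1,-1],[0,0,0,1,-1],[0,0,0,1,-1]]';python3 -m crank '[[0,0,0,1,-1],[0,0,0,1,-1],[0,0,0,1,-1],[0,0,0,1,-1],[0,0,0,1,-1]]'; python3 -m crank '[[0,0,0,1,-1],[0,0,0,0,-1]]'; python3 go.py .628 -.031 .1 1.562
```

```text
time_s: 12.8
tool_pos: [0.5873, 0.2631, 0.1433]
orientation: [3.137, 0.004, 2.66]
wrist_force: [-0.5, -0.8, -1.0]
width: 0.018
grasp_force: 60.9
time_s: 13.42
tool_pos: [0.5858, 0.2619, 0.1398]
orientation: [3.141, 0.0, 2.16]
wrist_force: [0.3, -0.1, -0.4]
width: 0.0181
grasp_force: 60.9
time_s: 14.05
tool_pos: [0.5857, 0.2619, 0.1398]
orientation: [3.141, -0.0, 1.66]
wrist_force: [-0.1, 0.9, -0.7]
width: 0.0183
grasp_force: 60.9
time_s: 14.3
tool_pos: [0.5859, 0.262, 0.1398]
orientation: [3.141, 0.0, 1.564]
wrist_force: [0.1, 0.2, -1.0]
width: 0.0184
grasp_force: 60.9
t 14.3 pos [0.5859 0.262  0.1398] yaw 1.564 w 0.0184 F [ 0.12  0.23 -0.95] g 60.94 j7 -0.72
shift now-axes [-7.32  1.1   0.99]  after-turn axes [-7.31  1.12  0.99]  spin 0.02
```

```bash
python3 -m crank '[[-0.91,0.14,0,0,-1],[-0.91,0.14,0,0,-1],[-0.92,0.14,0,0,-1],[-0.92,0.14,0,0,-1],[-0.92,0.14,0,0,-1]]';python3 -m crank '[[-0.92,0.14,0,0,-1],[-0.91,0.14,0.3,0,-1],[-0.91,0.13,0.6,0,-1],[0,0,0.6,0,-1],[0,0,0.3,0,-1]]';python3 -m crank '[[0,0,0.2,0,-1],[0,0,0.07,0,-1],[0,0,0,0,-1]]'; python3 go.py .628 -.031 .0525 1.562
```

```text
time_s: 14.92
tool_pos: [0.6126, 0.0773, 0.1395]
orientation: [3.141, 0.0, 1.565]
wrist_force: [0.3, 0.1, -0.8]
width: 0.0183
grasp_force: 60.9
time_s: 15.55
tool_pos: [0.6273, -0.0317, 0.0658]
orientation: [-3.14, -0.001, 1.564]
wrist_force: [-0.8, -0.2, -0.2]
width: 0.0183
grasp_force: 60.9
time_s: 15.92
tool_pos: [0.6284, -0.0309, 0.0567]
orientation: [3.141, 0.0, 1.564]
wrist_force: [-0.8, 0.0, 0.2]
width: 0.0183
grasp_force: 60.9
t 15.93 pos [ 0.6284 -0.0309  0.0567] yaw 1.564 w 0.0183 F [-0.82  0.02  0.21] g 60.93 j7 -0.26
shift now-axes [-0.   -0.01  0.1 ]  after-turn axes [-0.   -0.01  0.1 ]  spin 0.02
```

```bash
python3 -m crank '[[0,0,0.05,0,-1],[0,0,0.04,0,-1],[0,0,0,0,-1]]';python3 -m crank '[[0,0,0.02,0,-1],[0,0,0,0,-1]]';python3 -m crank '[[0,0,0,0,-0.3],[0,0,0,0,-0.1],[0,0,0,0,0],[0,0,-1,0,0],[0,0,-1,0,0.5]]'; python3 go.py .541 .4375 .15 -.055
```

```text
time_s: 16.3
tool_pos: [0.6284, -0.0314, 0.0532]
orientation: [3.141, 0.0, 1.563]
wrist_force: [-0.6, -0.2, 3.3]
width: 0.0182
grasp_force: 61.4
time_s: 16.55
tool_pos: [0.6284, -0.0314, 0.0532]
orientation: [3.141, 0.001, 1.563]
wrist_force: [-2.9, -0.4, 8.6]
width: 0.0184
grasp_force: 62.1
time_s: 17.18
tool_pos: [0.6276, -0.0314, 0.1319]
orientation: [-3.14, -0.0, 1.563]
wrist_force: [-0.1, 0.4, 0.4]
width: 0.0595
grasp_force: 0.0
t 17.18 pos [ 0.6276 -0.0314  0.1319] yaw 1.563 w 0.0595 F [-0.12  0.42  0.37] g 0.0 j7 -0.22
shift now-axes [11.71 -2.26 -0.44]  after-turn axes [ -2.81 -11.59  -0.45]  spin 16.18
```

```bash
python3 -m crank '[[0.97,-0.19,-0.1,0,0.5],[0.97,-0.19,-0.1,0,0.5],[0.97,-0.19,-0.1,0,0.5],[0.98,-0.19,-0.1,0,0.5],[0.98,-0.19,0,0,0.5]]';python3 -m crank '[[0.98,-0.19,0,0,0.5],[0.98,-0.19,0,0,0.5],[0.98,-0.19,0,0,0.5],[0.98,-0.19,0,0,0.5],[0.98,-0.19,0,0,0.5]]';python3 -m crank '[[0.98,-0.19,0,0,0.5],[0.97,-0.17,0,0,0.5],[0,0,0,1,0.5],[0,0,0,1,0.5],[0,0,0,1,0.5]]';python3 -m crank '[[0,0,0,1,0.5],[0,0,0,1,0.5],[0,0,0,1,0.5],[0,0,0,1,0.5],[0,0,0,1,0.5]]';python3 -m crank '[[0,0,0,1,0.5],[0,0,0,1,0.5],[0,0,0,1,0.5],[0,0,0,1,0.5],[0,0,0,1,0.5]]'; python3 -m crank '[[0,0,0,1,0.5],[0,0,0,1,0.5],[0,0,0,1,0.5],[0,0,0,0.2,0.5]]';python3 go.py .541 .4375 .006 -.055
python3 - <<'E'
from v import *
np.set_printoptions(precision=4,suppress=True)
S,WS=grab('scene');T,WT=grab('top')
for n,I,W in(('top',T,WT),('scene',S,WS)):
 for k,P,L in(('red',[.478,.017,.065],.16),('gr',[.628,.017,.065],.16),('lm',[.554,.0173,.045],.22),('lw',[.554,-.077,.045],.22)):
  b=seg(n,I,W,proj(n,P),P[2],L); print(n,k,b and (b[0],b[1],np.array(b[2])))
E
python3 show.py s3
```

```text
time_s: 17.8
tool_pos: [0.5915, 0.1649, 0.1479]
orientation: [3.141, 0.0, 1.563]
wrist_force: [0.2, -0.9, 0.1]
width: 0.0641
grasp_force: 0.0
time_s: 18.42
tool_pos: [0.5549, 0.361, 0.1474]
orientation: [-3.141, 0.0, 1.563]
wrist_force: [-0.4, 0.4, -0.2]
width: 0.0638
grasp_force: 0.0
time_s: 19.05
tool_pos: [0.5412, 0.4382, 0.1471]
orientation: [-3.141, 0.001, 1.26]
wrist_force: [1.0, 0.1, 1.2]
width: 0.0639
grasp_force: 0.0
time_s: 19.68
tool_pos: [0.5413, 0.438, 0.1472]
orientation: [-3.142, 0.001, 0.76]
wrist_force: [0.1, 0.5, 0.3]
width: 0.0643
grasp_force: 0.0
time_s: 20.3
tool_pos: [0.5413, 0.438, 0.1472]
orientation: [3.141, 0.001, 0.26]
wrist_force: [0.5, 0.5, -0.4]
width: 0.0643
grasp_force: 0.0
time_s: 20.8
tool_pos: [0.5413, 0.438, 0.1473]
orientation: [3.141, 0.0, -0.057]
wrist_force: [-0.5, 0.7, -0.2]
width: 0.0643
grasp_force: 0.0
t 20.8 pos [0.5413 0.438  0.1473] yaw -0.057 w 0.0643 F [-0.55  0.71 -0.17] g 0.0 j7 -2.51
shift now-axes [-0.01  0.01  3.53]  after-turn axes [-0.01  0.01  3.53]  spin -0.02
top red (array([ 0.4783, -0.0279,  1.5779]), array([0.1399, 0.0188]), array([ 0.479 , -0.0226]))
top gr (array([ 0.6279, -0.0268,  1.5841]), array([0.1459, 0.02  ]), array([ 0.629 , -0.0241]))
top lm (array([0.5547, 0.0172, 0.0069]), array([0.1222, 0.0434]), array([0.5558, 0.0162]))
top lw (array([ 0.5559, -0.0776, -0.0283]), array([0.1274, 0.0442]), array([ 0.5568, -0.0766]))
scene red (array([ 0.48  , -0.022 ,  1.5551]), array([0.1454, 0.0188]), array([ 0.48 , -0.024]))
scene gr (array([ 0.6295, -0.0183,  1.5688]), array([0.1441, 0.0195]), array([ 0.6304, -0.0206]))
scene lm (array([ 0.5519,  0.0174, -0.0117]), array([0.1233, 0.0437]), array([0.5509, 0.0172]))
scene lw (array([ 0.5498, -0.0763,  0.0011]), array([0.1274, 0.0456]), array([ 0.5496, -0.0806]))
```

View pics/s3.png

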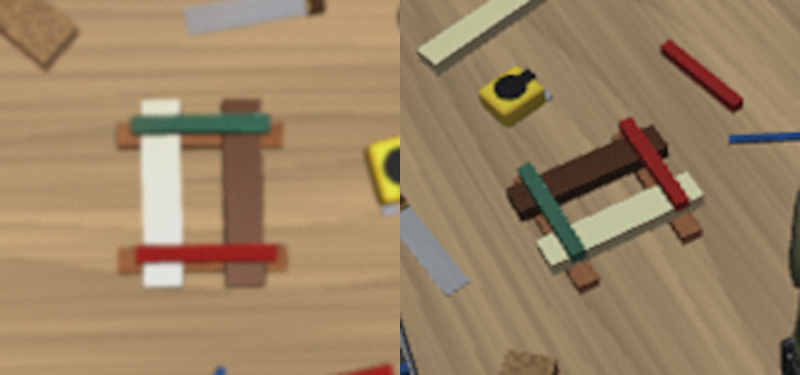

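```bash
python3 -m crank '[[0,0,1,0,0.5],[0,0,1,0,0.5],[0,0,0.8,0,0.5],[0,0,0.5,0,0.5],[0,0,0.28,0,0.5]]'; python3 -m crank '[[0,0,0,0,0.2],[0,0,0,0,-1],[0,0,0,0,-1],[0,0,0,0,-1],[0,0,0,0,-1]]' 80; python3 go.py .541 .4375 .006 -.055
```

```text
time_s: 21.62
tool_pos: [0.5413, 0.4379, 0.0036]
orientation: [3.141, 0.001, -0.057]
wrist_force: [0.1, 0.5, 0.2]
width: 0.064
grasp_force: 0.0
time_s: 22.25
tool_pos: [0.5421, 0.4387, 0.0058]
orientation: [-3.14, -0.002, -0.057]
wrist_force: [0.1, -0.5, 6.0]
width: 0.0434
grasp_force: 86.0
t 22.25 pos [0.5421 0.4387 0.0058] yaw -0.057 w 0.0434 F [ 0.1  -0.5   6.04] g 85.97 j7 -2.56
shift now-axes [-0.02  0.03 -0.01]  after-turn axes [-0.02  0.03 -0.01]  spin -0.02
```

```bash
python3 -m crank '[[0,0,-0.4,0,-1],[0,0,-0.8,0,-1],[0,0,-1,-0.48,-1],[0,0,-1,0,-1],[0,0,-0.5,0,-1]]'; python3 -m crank '[[0,0,0,0,-1],[0,0,0,0,-1]]'; python3 go.py .554 -.077 .085 -.009
```

```text
time_s: 22.88
tool_pos: [0.5419, 0.4387, 0.1553]
orientation: [-3.14, -0.002, -0.009]
wrist_force: [-0.0, -0.3, -1.2]
width: 0.0431
grasp_force: 85.3
time_s: 23.12
tool_pos: [0.5406, 0.4372, 0.1503]
orientation: [3.139, 0.002, -0.009]
wrist_force: [-0.3, -0.4, -1.5]
width: 0.0431
grasp_force: 85.3
t 23.12 pos [0.5406 0.4372 0.1503] yaw -0.009 w 0.0431 F [-0.32 -0.36 -1.52] g 85.29 j7 -2.47
shift now-axes [ 0.46 12.85  1.66]  after-turn axes [ 0.45 12.85  1.63]  spin -0.0
```

```bash
python3 -m crank '[[0.03,0.6,0,0,-1],[0.03,0.95,0,0,-1],[0.03,0.95,0,0,-1],[0.03,0.95,0,0,-1],[0.03,0.95,0,0,-1]]'; python3 -m crank '[[0.03,0.95,0,0,-1],[0.03,0.95,0,0,-1],[0.03,0.95,0,0,-1],[0.03,0.95,0,0,-1],[0.03,0.95,0,0,-1]]';python3 -m crank '[[0.03,0.95,0,0,-1],[0.03,0.95,0,0,-1],[0.03,0.95,0,0,-1],[0.02,0.6,0.5,0,-1],[0.02,0.27,0.5,0,-1]]';python3 -m crank '[[0,0,0.2,0,-1],[0,0,0,0,-1],[0,0,0,0,-1]]'; python3 go.py .554 -.077 .0708 -.009
```

```text
time_s: 23.75
tool_pos: [0.5447, 0.26, 0.1501]
orientation: [3.14, 0.004, -0.009]
wrist_force: [-0.4, 1.0, -1.0]
width: 0.0435
grasp_force: 85.2
time_s: 24.38
tool_pos: [0.5487, 0.0704, 0.1504]
orientation: [3.141, 0.004, -0.009]
wrist_force: [0.5, -0.7, -1.7]
width: 0.043
grasp_force: 85.2
time_s: 25.0
tool_pos: [0.5524, -0.0792, 0.11]
orientation: [3.141, 0.003, -0.012]
wrist_force: [0.4, -0.2, -2.2]
width: 0.0431
grasp_force: 85.3
time_s: 25.38
tool_pos: [0.5543, -0.0758, 0.105]
orientation: [-3.141, -0.001, -0.008]
wrist_force: [-0.2, 0.0, -1.1]
width: 0.0431
grasp_force: 85.2
t 25.38 pos [ 0.5543 -0.0758  0.105 ] yaw -0.008 w 0.0431 F [-0.24  0.   -1.11] g 85.21 j7 -1.56
shift now-axes [-0.01  0.03  0.85]  after-turn axes [-0.01  0.03  0.85]  spin 0.01
```

```bash
python3 -m crank '[[0,0.02,0.4,0,-1],[0,0,0.25,0,-1],[0,0,0.07,0,-1],[0,0,0,0,-1],[0,0,0,0,-1]]'; python3 go.py .554 -.077 .0708 -.009;python3 -m crank '[[0,0,0.05,0,-1],[0,0,0.04,0,-1],[0,0,0,0,-1]]'; python3 go.py .554 -.077 .0708 -.009
```

```text
time_s: 26.0
tool_pos: [0.5542, -0.0777, 0.076]
orientation: [3.141, -0.001, -0.009]
wrist_force: [-0.2, 0.1, -2.1]
width: 0.0432
grasp_force: 85.2
t 26.0 pos [ 0.5542 -0.0777  0.076 ] yaw -0.009 w 0.0432 F [-0.22  0.13 -2.11] g 85.22 j7 -1.57
shift now-axes [-0.   -0.02  0.13]  after-turn axes [-0.   -0.02  0.13]  spin -0.0
time_s: 26.38
tool_pos: [0.5537, -0.0777, 0.0719]
orientation: [3.142, 0.0, -0.009]
wrist_force: [-0.5, -0.2, -0.5]
width: 0.0435
grasp_force: 85.2
t 26.38 pos [ 0.5537 -0.0777  0.0719] yaw -0.009 w 0.0435 F [-0.54 -0.22 -0.53] g 85.22 j7 -1.57
shift now-axes [ 0.01 -0.02  0.03]  after-turn axes [ 0.01 -0.02  0.03]  spin -0.0
```

```bash
python3 -m crank '[[0,-0.01,0.03,0,-1],[0,0,0,0,-1]]'; python3 -m crank '[[0,0,0,0,0.2],[0,0,0,0,0.3],[0,0,0,0,0.5],[0,0,-1,0,0.5],[0,0,-1,0,0.5]]'; python3 -m crank '[[0,0,0,0,0.5]]';python3 go.py .5513 -.429 .15 .286
```

```text
time_s: 26.62
tool_pos: [0.5538, -0.0772, 0.0708]
orientation: [-3.142, 0.0, -0.009]
wrist_force: [0.9, -0.0, -1.1]
width: 0.0435
grasp_force: 85.2
time_s: 27.25
tool_pos: [0.5535, -0.0772, 0.1515]
orientation: [-3.141, 0.001, -0.009]
wrist_force: [0.4, -0.5, 0.3]
width: 0.0638
grasp_force: 0.0
time_s: 27.38
tool_pos: [0.5565, -0.0774, 0.1548]
orientation: [3.14, -0.007, -0.009]
wrist_force: [0.5, -0.2, -0.9]
width: 0.0638
grasp_force: 0.0
t 27.38 pos [ 0.5565 -0.0774  0.1548] yaw -0.009 w 0.0638 F [ 0.51 -0.19 -0.9 ] g 0.0 j7 -1.54
shift now-axes [-0.05  8.79  0.13]  after-turn axes [-2.6   8.4   0.12]  spin -2.95
```

```bash
python3 -m crank '[[0,0.97,0,0,0.5],[0,0.97,0,0,0.5],[0,0.98,0,0,0.5],[0,0.98,0,0,0.5],[0,0.98,0,0,0.5]]'; python3 -m crank '[[0,0.98,0,0,0.5],[0,0.98,0,0,0.5],[0,0.98,0,0,0.5],[0,0.97,0,0,0.5]]'; python3 -m crank '[[0,0,0,-1,0.5],[0,0,0,-1,0.5],[0,0,0,-0.95,0.5],[0,0,0,0,0.5],[0,0,0,0,0.5]]';python3 go.py .5513 -.429 .004 .286; python3 show.py s4
python3 - <<'E'
from v import *
np.set_printoptions(precision=4,suppress=True)
S,WS=grab('scene');T,WT=grab('top')
for n,I,W in(('top',T,WT),('scene',S,WS)):
 for k,P,L in(('uw',[.554,-.077,.09],.22),):
  b=seg(n,I,W,proj(n,P),P[2],L); print(n,k,b and (b[0],b[1],np.array(b[2])))
E
```

```text
time_s: 28.0
tool_pos: [0.5515, -0.2735, 0.1498]
orientation: [-3.141, 0.001, -0.009]
wrist_force: [-0.1, -0.3, 0.8]
width: 0.0639
grasp_force: 0.0
time_s: 28.5
tool_pos: [0.5501, -0.4298, 0.1496]
orientation: [-3.141, 0.001, -0.009]
wrist_force: [0.2, 0.7, -0.5]
width: 0.0638
grasp_force: 0.0
time_s: 29.12
tool_pos: [0.5504, -0.4287, 0.1502]
orientation: [-3.141, 0.001, 0.284]
wrist_force: [0.3, -0.2, -0.1]
width: 0.064
grasp_force: 0.0
t 29.12 pos [ 0.5504 -0.4287  0.1502] yaw 0.284 w 0.064 F [ 0.3  -0.19 -0.12] g 0.0 j7 -0.72
shift now-axes [0.02 0.02 3.66]  after-turn axes [0.02 0.01 3.66]  spin -0.02
top uw (array([ 0.5502, -0.0773, -0.0115]), array([0.2198, 0.0442]), array([ 0.5512, -0.0772]))
scene uw (array([ 0.5557, -0.0755, -0.0088]), array([0.2188, 0.0451]), array([ 0.5537, -0.0758]))
```

View pics/s4.png

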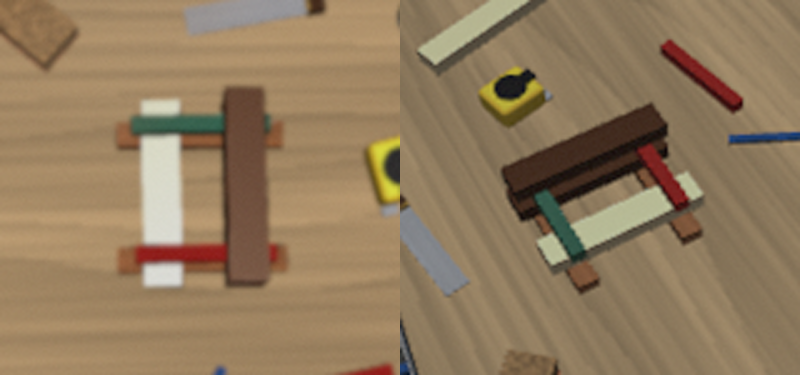

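```bash
python3 -m crank '[[0.02,0.01,1,0,0.5],[0,0,1,0,0.5],[0,0,0.8,0,0.5],[0,0,0.5,0,0.5],[0,0,0.34,0,0.5]]'; python3 -m crank '[[0,0,0,0,0.2],[0,0,0,0,-1],[0,0,0,0,-1],[0,0,0,0,-1],[0,0,0,0,-1]]' 80; python3 go.py .541 .4375 .006 -.055;python3 -m crank '[[0,0,-0.4,0,-1],[0,0,-0.8,0,-1],[0,0,-1,1,-1],[0,0,-1,1,-1],[0,0,-0.6,0.95,-1]]'; python3 -m crank '[[0,0,0,0,-1],[0,0,0,0,-1],[0,0,0,0,-1]]'; python3 go.py .554 .0172 .085 -.009
```

```text
time_s: 29.95
tool_pos: [0.5516, -0.429, 0.0046]
orientation: [-3.142, 0.0, 0.286]
wrist_force: [-0.8, -0.4, -0.7]
width: 0.0639
grasp_force: 0.0
time_s: 30.58
tool_pos: [0.5521, -0.4295, 0.0064]
orientation: [3.14, -0.001, 0.286]
wrist_force: [0.4, -0.0, 3.9]
width: 0.0433
grasp_force: 85.7
t 30.57 pos [ 0.5521 -0.4295  0.0064] yaw 0.286 w 0.0433 F [ 0.4  -0.01  3.86] g 85.74 j7 -0.74
shift now-axes [ 5.840e+00 -2.087e+01 -1.000e-02]  after-turn axes [-1.470e+00 -2.163e+01  1.000e-02]  spin 3.41
time_s: 31.2
tool_pos: [0.5521, -0.4293, 0.1606]
orientation: [3.14, -0.002, -0.012]
wrist_force: [-0.2, 0.3, -2.3]
width: 0.0433
grasp_force: 85.2
time_s: 31.58
tool_pos: [0.5506, -0.4283, 0.1552]
orientation: [-3.14, 0.003, -0.008]
wrist_force: [-0.5, -0.7, -1.1]
width: 0.0433
grasp_force: 85.2
t 31.57 pos [ 0.5506 -0.4283  0.1552] yaw -0.008 w 0.0433 F [-0.45 -0.74 -1.13] g 85.2 j7 -0.99
shift now-axes [ -0.   -11.13   1.78]  after-turn axes [-1.000e-02 -1.114e+01  1.750e+00]  spin 0.01
```

```bash
python3 -m crank '[[0,-0.6,0,0,-1],[0,-0.97,0,0,-1],[0,-0.97,0,0,-1],[0,-0.97,0,0,-1],[0,-0.97,0,0,-1]]'; python3 -m crank '[[0,-0.97,0,0,-1],[0,-0.97,0,0,-1],[0,-0.97,0,0,-1],[0,-0.97,0,0,-1],[0,-0.97,0,0,-1]]';python3 -m crank '[[-0.01,-0.97,0,0,-1],[-0.02,-0.6,0,0,-1],[0,-0.25,0.4,0,-1],[0,0,0.6,0,-1],[0,0,0.4,0,-1]]';python3 -m crank '[[0,0,0.2,0,-1],[0,0,0,0,-1],[0,0,0,0,-1]]'; python3 go.py .554 .0172 .0712 -.009
```

```text
time_s: 32.2
tool_pos: [0.5525, -0.2483, 0.156]
orientation: [-3.141, 0.002, -0.009]
wrist_force: [1.3, 0.0, -1.5]
width: 0.0429
grasp_force: 85.1
time_s: 32.83
tool_pos: [0.5542, -0.0546, 0.1562]
orientation: [-3.141, 0.002, -0.009]
wrist_force: [-0.6, -0.0, -2.4]
width: 0.0432
grasp_force: 85.1
time_s: 33.45
tool_pos: [0.553, 0.0157, 0.0985]
orientation: [3.141, 0.004, -0.01]
wrist_force: [-0.4, -0.0, -1.9]
width: 0.043
grasp_force: 85.2
time_s: 33.83
tool_pos: [0.5551, 0.0168, 0.094]
orientation: [3.141, -0.001, -0.009]
wrist_force: [0.4, 1.0, -2.2]
width: 0.0433
grasp_force: 85.2
t 33.83 pos [0.5551 0.0168 0.094 ] yaw -0.009 w 0.0433 F [ 0.37  1.01 -2.23] g 85.21 j7 -1.74
shift now-axes [-0.03 -0.01  0.57]  after-turn axes [-0.03 -0.01  0.57]  spin -0.0
```

```bash
python3 -m crank '[[0,0,0.3,0,-1],[0,0,0.12,0,-1],[0,0,0.05,0,-1],[0,0,0,0,-1],[0,0,0,0,-1]]'; python3 -m crank '[[0,0,0.05,0,-1],[0,0,0.02,0,-1],[0,0,0,0,-1]]'; python3 go.py .554 .0172 .0712 -.009
```

```text
time_s: 34.45
tool_pos: [0.5546, 0.017, 0.0747]
orientation: [3.141, -0.0, -0.009]
wrist_force: [-0.3, 0.8, -1.3]
width: 0.0433
grasp_force: 85.2
time_s: 34.83
tool_pos: [0.5544, 0.017, 0.0716]
orientation: [3.141, 0.0, -0.009]
wrist_force: [0.2, -1.3, -1.6]
width: 0.0429
grasp_force: 85.2
t 34.83 pos [0.5544 0.017  0.0716] yaw -0.009 w 0.0429 F [ 0.18 -1.33 -1.56] g 85.19 j7 -1.75
shift now-axes [-0.01 -0.01  0.01]  after-turn axes [-0.01 -0.01  0.01]  spin -0.0
```

```bash
python3 -m crank '[[0,0,0.03,0,-1],[0,0,0,0,-1]]'; python3 -m crank '[[0,0,0,0,0.2],[0,0,0,0,0.3],[0,0,0,0,0.5],[0,0,-1,0,0.5],[0,0,-1,0,0.5]]'; python3 -m crank '[[0,0,0,0,0.5],[0,0,0,0,0.5]]';python3 go.py .3768 .2997 .15 .074
```

```text
time_s: 35.08
tool_pos: [0.5545, 0.017, 0.0714]
orientation: [3.141, -0.0, -0.009]
wrist_force: [-3.2, -0.0, 5.2]
width: 0.0433
grasp_force: 85.9
time_s: 35.7
tool_pos: [0.554, 0.017, 0.1509]
orientation: [-3.141, 0.001, -0.009]
wrist_force: [0.6, 0.3, 0.4]
width: 0.0644
grasp_force: 0.0
time_s: 35.95
tool_pos: [0.5541, 0.0169, 0.15]
orientation: [3.141, 0.001, -0.009]
wrist_force: [0.5, 0.5, 1.7]
width: 0.064
grasp_force: 0.0
t 35.95 pos [0.5541 0.0169 0.15  ] yaw -0.009 w 0.064 F [0.45 0.49 1.67] g 0.0 j7 -1.72
shift now-axes [-4.5  -7.03 -0.  ]  after-turn axes [-3.9  -7.38 -0.  ]  spin -0.83
```

```bash
python3 -m crank '[[-0.56,-0.88,0,0,0.5],[-0.56,-0.88,0,0,0.5],[-0.56,-0.88,0,0,0.5],[-0.56,-0.88,0,0,0.5],[-0.56,-0.88,0,0,0.5]]'; python3 -m crank '[[-0.56,-0.88,0,0,0.5],[-0.57,-0.88,0,0,0.5],[-0.57,-0.87,0,0,0.5],[0,0,0,-0.83,0.5],[0,0,0,0,0.5]]';python3 go.py .3768 .2997 .003 .074; python3 show.py s5
python3 - <<'E'
from v import *
np.set_printoptions(precision=4,suppress=True)
S,WS=grab('scene');T,WT=grab('top')
for n,I,W in(('top',T,WT),('scene',S,WS)):
 for k,P,L in(('uw',[.554,-.077,.09],.22),('um',[.554,.017,.09],.22)):
  b=seg(n,I,W,proj(n,P),P[2],L); print(n,k,b and (b[0],b[1],np.array(b[2])))
E
```

```text
time_s: 36.58
tool_pos: [0.4423, 0.1946, 0.1489]
orientation: [3.141, 0.002, -0.009]
wrist_force: [0.2, 0.4, -0.1]
width: 0.0644
grasp_force: 0.0
time_s: 37.2
tool_pos: [0.3761, 0.2995, 0.1491]
orientation: [3.14, 0.002, 0.074]
wrist_force: [-0.0, 0.3, -0.5]
width: 0.0644
grasp_force: 0.0
t 37.2 pos [0.3761 0.2995 0.1491] yaw 0.074 w 0.0644 F [-0.02  0.26 -0.5 ] g 0.0 j7 -2.25
shift now-axes [ 0.03 -0.01  3.65]  after-turn axes [ 0.02 -0.    3.65]  spin -0.0
top uw (array([ 0.5502, -0.0773, -0.0134]), array([0.2196, 0.0441]), array([ 0.5512, -0.0774]))
top um (array([ 0.5518,  0.0172, -0.0096]), array([0.2171, 0.0427]), array([0.5531, 0.0171]))
scene uw (array([ 0.5562, -0.0755, -0.0093]), array([0.2208, 0.0447]), array([ 0.5542, -0.0758]))
scene um (array([ 0.5557,  0.0177, -0.0119]), array([0.2164, 0.0432]), array([0.5534, 0.0175]))
```

View pics/s5.png

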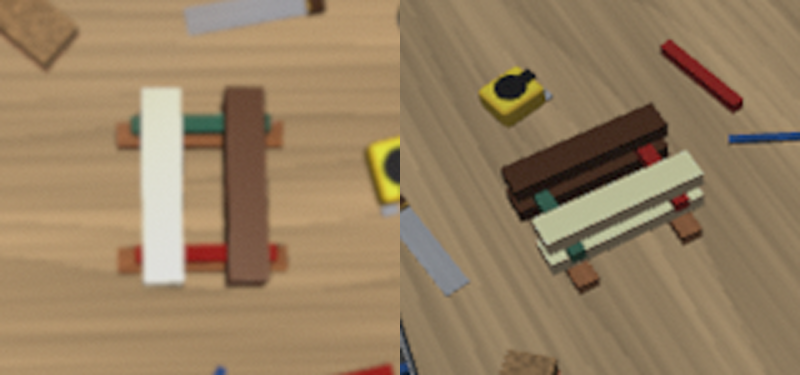

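```bash
python3 -m crank '[[0.02,0,1,0,0.5],[0,0,1,0,0.5],[0,0,0.8,0,0.5],[0,0,0.5,0,0.5],[0,0,0.33,0,0.5]]'; python3 -m crank '[[0,0,0,0,0.2],[0,0,0,0,-1],[0,0,0,0,-1],[0,0,0,0,-1],[0,0,0,0,-1]]' 110; python3 go.py .541 .4375 .006 -.055;python3 -m crank '[[0,0,-0.4,0,-1],[0,0,-0.8,0,-1],[0,0,-1,0,-1],[0,0,-1,0,-1],[0,0,-0.8,0,-1]]'; python3 -m crank '[[0,0,0,-1,-1],[0,0,0,-1,-1],[0,0,0,-1,-1],[0,0,0,-1,-1],[0,0,0,-1,-1]]'; python3 -m crank '[[0,0,0,-1,-1],[0,0,0,-1,-1],[0,0,0,-1,-1],[0,0,0,-1,-1],[0,0,0,-1,-1]]';python3 -m crank '[[0,0,0,-1,-1],[0,0,0,-1,-1],[0,0,0,-1,-1],[0,0,0,-1,-1],[0,0,0,-0.88,-1]]';python3 -m crank '[[0,0,0,0,-1],[0,0,0,0,-1]]';python3 go.py .5535 -.030 .12 1.562
```

```text
time_s: 38.02
tool_pos: [0.3776, 0.2991, 0.0041]
orientation: [3.141, 0.001, 0.072]
wrist_force: [-0.6, 0.1, -0.1]
width: 0.0638
grasp_force: 0.0
time_s: 38.65
tool_pos: [0.3783, 0.3001, 0.0065]
orientation: [3.141, -0.001, 0.074]
wrist_force: [-2.6, -1.8, 5.5]
width: 0.0368
grasp_force: 110.5
t 38.65 pos [0.3783 0.3001 0.0065] yaw 0.074 w 0.0368 F [-2.58 -1.84  5.49] g 110.48 j7 -2.4
shift now-axes [ 4.31 -3.13  0.02]  after-turn axes [ 3.87 -3.65  0.01]  spin 1.29
time_s: 39.28
tool_pos: [0.3774, 0.2999, 0.1671]
orientation: [-3.141, -0.001, 0.074]
wrist_force: [0.5, 0.3, -7.3]
width: 0.0367
grasp_force: 112.8
time_s: 39.9
tool_pos: [0.377, 0.2996, 0.1652]
orientation: [3.141, 0.001, 0.578]
wrist_force: [0.1, 0.0, -7.3]
width: 0.0367
grasp_force: 112.7
time_s: 40.52
tool_pos: [0.377, 0.2995, 0.1652]
orientation: [-3.141, 0.001, 1.078]
wrist_force: [-0.4, -0.5, -7.2]
width: 0.0367
grasp_force: 112.7
time_s: 41.15
tool_pos: [0.377, 0.2995, 0.1652]
orientation: [-3.141, 0.001, 1.565]
wrist_force: [0.1, 0.9, -6.7]
width: 0.0365
grasp_force: 112.7
time_s: 41.4
tool_pos: [0.3775, 0.2997, 0.1653]
orientation: [-3.141, 0.0, 1.56]
wrist_force: [0.1, 0.4, -7.4]
width: 0.0363
grasp_force: 112.7
t 41.4 pos [0.3775 0.2997 0.1653] yaw 1.56 w 0.0363 F [ 0.08  0.41 -7.38] g 112.7 j7 -0.76
shift now-axes [-8.2   4.49  1.13]  after-turn axes [-8.2   4.47  1.13]  spin -0.02
```

```bash
python3 -m crank '[[-0.6,0.33,0,0,-1],[-0.91,0.5,0,0,-1],[-0.91,0.5,0,0,-1],[-0.91,0.5,0,0,-1],[-0.91,0.5,0,0,-1]]'; python3 -m crank '[[-0.91,0.5,0,0,-1],[-0.91,0.5,0,0,-1],[-0.91,0.5,0,0,-1],[-0.91,0.5,0,0,-1],[-0.32,0.16,0.2,0,-1]]';python3 -m crank '[[0,0,0.6,0,-1],[0,0,0.5,0,-1],[0,0,0.1,0,-1],[0,0,0,0,-1],[0,0,0,0,-1]]';python3 go.py .5535 -.030 .0965 1.562
```

```text
time_s: 42.02
tool_pos: [0.4699, 0.1283, 0.1653]
orientation: [3.141, -0.0, 1.561]
wrist_force: [0.6, 0.2, -7.9]
width: 0.0365
grasp_force: 112.7
time_s: 42.65
tool_pos: [0.5558, -0.0336, 0.1574]
orientation: [3.14, 0.001, 1.556]
wrist_force: [-1.2, 0.1, -6.7]
width: 0.0365
grasp_force: 112.8
time_s: 43.28
tool_pos: [0.5553, -0.0295, 0.1104]
orientation: [3.14, 0.0, 1.562]
wrist_force: [-0.9, -0.2, -7.1]
width: 0.0364
grasp_force: 112.7
t 43.27 pos [ 0.5553 -0.0295  0.1104] yaw 1.562 w 0.0364 F [-0.9  -0.17 -7.14] g 112.67 j7 -0.08
shift now-axes [-0.01 -0.04  0.35]  after-turn axes [-0.01 -0.04  0.35]  spin -0.0
```

```bash
python3 -m crank '[[0,-0.03,0.15,0,-1],[0,0,0.1,0,-1],[0,0,0.04,0,-1],[0,0,0,0,-1],[0,0,0,0,-1]]'; python3 -m crank '[[0,0,0.04,0,-1],[0,0,0,0,-1]]'; python3 go.py .5535 -.030 .0965 1.562
```

```text
time_s: 43.9
tool_pos: [0.5534, -0.0297, 0.0978]
orientation: [3.141, 0.0, 1.562]
wrist_force: [0.9, -0.5, -7.5]
width: 0.036
grasp_force: 112.8
time_s: 44.15
tool_pos: [0.5536, -0.0297, 0.0966]
orientation: [3.141, 0.0, 1.562]
wrist_force: [-1.1, -0.0, -4.0]
width: 0.0363
grasp_force: 113.2
t 44.15 pos [ 0.5536 -0.0297  0.0966] yaw 1.562 w 0.0363 F [-1.12 -0.01 -3.95] g 113.16 j7 -0.09
shift now-axes [-0.01 -0.    0.  ]  after-turn axes [-0.01 -0.    0.  ]  spin -0.0
```

Contact made; release, lift and move aside to look.

```bash
python3 -m crank '[[0,0,0.03,0,-1],[0,0,0,0,-1],[0,0,0,0,0.1],[0,0,0,0,0.3],[0,0,0,0,0.5]]'; python3 -m crank '[[0,0,-0.6,0,0.5],[0,0,-1,0,0.5],[0,0,-1,0,0.5],[0.9,0,0,0,0.5],[0.9,0,0,0,0.5]]'; python3 -m crank '[[0.9,0,0,0,0.5],[0.9,0,0,0,0.5],[0.9,0,0,0,0.5],[0.9,0,0,0,0.5],[0.9,0,0,0,0.5]]'; python3 show.py s6
python3 - <<'E'
from v import *
np.set_printoptions(precision=4,suppress=True)
S,WS=grab('scene');T,WT=grab('top')
for n,I,W in(('top',T,WT),('scene',S,WS)):
  b=seg(n,I,W,proj(n,[.553,-.03,.106]),.106,.15); print(n,b and (b[0],b[1],np.array(b[2]),b[3]))
E
```

```text
time_s: 44.78
tool_pos: [0.5538, -0.0297, 0.0952]
orientation: [3.141, 0.0, 1.562]
wrist_force: [-0.6, 0.0, 0.0]
width: 0.0639
grasp_force: 0.0
time_s: 45.4
tool_pos: [0.5545, 0.0428, 0.1998]
orientation: [3.139, 0.0, 1.56]
wrist_force: [-0.2, 0.2, 0.2]
width: 0.0643
grasp_force: 0.0
time_s: 46.02
tool_pos: [0.5557, 0.2234, 0.199]
orientation: [3.141, -0.0, 1.562]
wrist_force: [0.1, -1.1, -0.2]
width: 0.0641
grasp_force: 0.0
top (array([ 0.5539, -0.0325,  1.5717]), array([0.1501, 0.0397]), array([ 0.5539, -0.0336]), np.float64(0.10629173347999443))
scene (array([ 0.5549, -0.0298,  1.5586]), array([0.15  , 0.0389]), array([ 0.5557, -0.032 ]), np.float64(0.10549687083430181))
```

View pics/s6.png

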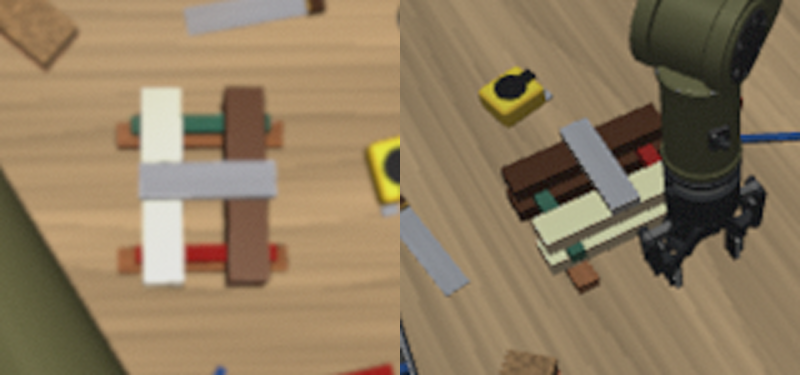

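The bar lies flat and centred at about (207,180) in the left panel, across both upper strips and parallel to the stickers. The stack looks intact, and the gripper is clear of it.

```bash
python3 -m crank '[[0,0,0,0,0.5],[0,0,0,0,0.5]]' >/dev/null; python3 -c "
from plant import r
print(r.sign_off())"
```

```text
the job is handed in; nothing more can be done
None
```

The second layer is built in the order asked and handed in at about 46 s: the stickers over the bearers, the walnut and maple strips above their lower partners, and the steel bar centred on top. The last camera check showed the stack intact, with each placed part I measured within about 2–3 mm of its target.

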